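Brake the carriage, clamp the bottle, release the brake

TASK

Lock the blue carriage where it stands: press its red brake lever down by feel until the brake bites firmly, without crushing the shoe, and let go. With the brake on and the carriage held in place, push the orange jaw plate along until the bottle is gently but firmly clamped, and let go. Then flick the red lever fully up again so that the carriage is free, leaving everything else on the bench alone.

Things in the scene. Friction and masses are not known exactly. Their poses are not given: they have to be found in the camera images.
- guide: fixed guide: aluminium base plate 200 x 360 x 10 mm, two steel rails along its y. Origin: on the bench under its middle; x points away from the robot, z up. All else rides on it. Rail end blocks, 46 mm high, at y = +-168 mm. A steel brake strip 22 mm wide runs along y at x = -80 mm, shimmed differently each time: its height (38 to 46 mm), and so the lever angle where the brake bites, is not known
- carriage (a joint): travel of the blue carriage along the guide's y axis, m, 0 at the start, range -0.05 to 0.05; it rolls at about 1 N when the brake is off. Blue plate 125 x 200 mm, top 60 mm above the bench
- lever_hinge (a point): middle of the brake lever's hinge on the carriage: 65 mm above the bench, at x = -60 mm in the guide's frame. The hinge axis is the guide's y; the arm points to the guide's -x (to the robot), 95 mm from hinge to pedal middle. The hinge is stiff (about 6 N at the pedal turns it either way) and stays where it is left
- brake_lever (a joint): lever angle, rad: 0 = fully up (30 degrees above level, its stop), 0.52 = level, grows as it is pressed down. Starts 0 to 0.1. The shoe meets the strip somewhere between 0.35 and 0.76 rad; from there the resistance grows by about 1.5 N per mm of pedal travel. Firm bite: pressed with about 12 to 16 N at the pedal; more than 18 N can crush the shoe. Let go, the brake stays on
- pedal (a point): middle of the top face of the red pedal at the lever's end. Pedal 32 mm along the arm, 30 mm wide along the guide's y, 8 mm thick; this point is 4 mm above its mid-plane, 95 mm from the hinge. Press it from above, or pinch it across its 30 mm width and lift it on its arc; only the bench lies under it. Locked, it stands 30 to 80 mm above the bench
- brake_shoe (a joint): squeeze of the shoe's stiff rubber spring under the lever, 20 mm from the hinge, m: 0 = brake off, 0.001 = 30 N on the strip; locked firmly above 0.0006, crushed above 0.002
- clamp_jaw (a joint): travel of the clamp jaw on the carriage towards the bottle (the guide's +y), m, range 0 to 0.045; about 6 N to move, stays where it is left
- jaw_push (a point): middle of the rear face of the orange push plate (46 mm wide along the guide's x, spanning 65 to 115 mm above the bench; this point at 95 mm). Push here along the guide's +y; 26 mm or more of bare carriage plate lie behind it. The jaw's rubber front face stands 65 mm ahead of this point
- bottle: white bottle, yellow band, screw cap, 54 mm across, 109 mm tall, on the carriage between the jaw and a rubber back pad that gives on a spring (3 N per mm, 5 mm). Origin: centre of its underside. Well clamped when the jaw is pushed with 9 to 13 N (6 N of that is the jaw's own friction), then let go; over 20 N on the bottle is too much
- vial_a: bystander: amber vial with black cap, 24 mm across, 72 mm tall, origin at the centre of its underside
- vial_b: bystander: amber vial with black cap, 22 mm across, 70 mm tall, origin at the centre of its underside
- timer: bystander: white bench timer 58 x 58 x 18 mm, origin at the centre of its underside
- tape_roll: bystander: cream tape roll 68 mm across, 19 mm high, lying flat, origin at the centre of its underside
Not all that is in view belongs to the job. Leave any turquoise look-alike of the bottle alone.

How it is judged:
By the outcome, as a careful person would: the job done as asked, in the order asked, and still so for the second after the job is handed in, with the robot touching nothing.
It also fails if it takes over 59 s, if anything falls off the work surface, if the arm or the gripper's body presses on something with over 40 N, if the wrist force passes 120 N, or if a joint passes its speed limit or range.

ROBOT

A 6-joint arm with a two-finger parallel gripper is mounted at the origin on a cart in front of the work surface, level with it; the furniture and walls round the work are solid. World frame = base frame: x ahead of the robot, y to its left, z up, the work surface at z = 0. Lengths are in m, angles in rad, forces in N, time in s.
With the tool pointing down it reaches from about 0.25 to 0.8 m from the base axis. Payload 8.5 kg.
Tool frame: the origin (TCP) lies at the very end of the fingers, on their centre line; the grasp point (between the pads) lies 19 mm behind it; z points along the fingers, y is the direction in which the jaws open and shut (so a half turn about z gives the same grasp; the last joint's range is limited). The gripper opens to 85 mm and grips with 20 to 120 N. Pads are 22 mm wide; open, the fingers measure 114 mm over their backs; the gripper's body (76 mm by 85 mm) begins 54 mm behind the grasp point. The pads swing forward as they close: fully open they stand 13 mm farther back than shut.
Start: joints at [1.129, 0.238, -0.013, 1.319, 0, 1.571], TCP at [0.224, 0.475, 0.198] pointing down, gripper open.
Joint ranges: [-2.66, 2.66], [-1.03, 1.9], [-1.14, 1.46], [-1.82, 2.27], [-1.45, 1.34], [-3.14, 3.14]. Speed limits (rad/s): [2.22, 2.22, 2.79, 3.14, 3.14, 3.14].

INTERFACE

Orientations are given as [roll, pitch, yaw] about the fixed x, y, z axes, in that order (R = Rz(yaw) Ry(pitch) Rx(roll)).
In Python, from workcell import r gives the robot as it stands. The module is installed in compiled form; this text tells all that it offers.
- The arm moves only by the tool step_arm, never from a script. Its argument "steps" is text: rows parted by semicolons, each of 4 numbers parted by spaces: the shift along the tool's x, y, z in m, then the turn about the tool's z in degrees. A call has 1 to 8 rows; each row shifts and turns the pose as measured when the row begins, along the tool's axes as they then stand; what a row does not reach is not made up. A row lasts 1/12 s, in which the tool goes at most 41.7 mm and 7.16 degrees, less where a joint would pass 70% of its speed; a pose out of reach is approached as far as the arm can. A call is refused whole if a number of a shift passes 0.0417 or a number of a turn 7.16, either way. A call with a gripper value outside its range is refused whole. "grip" is the closure, from 0 (fully open) to 1 (shut), set as the call begins (left out, the last holds). The fingers move at their own pace and stop on an object; "force" is the grip in N (left out, the last holds). Time passes only in rows, so rows that do not move let the fingers close. It gives the time, the measured TCP pose, the force and the opening at its end, in the units of the state.
- r.read_state(): the state, without advancing time (a new reading comes with each control period).
- r.read_camera(name): name is "scene" or "top"; returns a dict with "color" (480x640x3 uint8, blue, green, red), "range_z" (480x640 float32, m along the optical axis (not along the pixel's ray), 0 where there is no reading), "K" (3x3 intrinsics, pixels), "R" (3x3) and "t" (3): a world point X has camera coordinates R X + t. Camera axes: x right, y down, z forward; pixel columns grow to the right and rows downward; lengths in m; the calibration is good to about 2 mm. A picture is of the moment at which its call begins.
- r.finish_job(): hands the job in, once; it reports no verdict.
The state is a dict: "time": time; "joint_positions": joint angles; "joint_vel": joint speeds; "joint_torque": joint torques, N m; "eef_pos": TCP position; "tcp_rot": TCP orientation; "wrist_force": force on the tool from outside, world axes, zero at the start; "wrist_torque": the same for the moment, N m; "opening": opening from 0.0 (shut) to 1.0 (fully open).
Only numpy, scipy, OpenCV 4.12 (cv2) and the standard library are available. Lean on these libraries where they do the work, as an engineer would, in place of code of your own. Each camera call takes 0.05 s, during which the arm holds its last target. There are 200 camera calls.

## Working session

There is one attempt and no reset: what is moved stays moved. The work goes in short steps, Python scripts to look and compute and a tool call to move; the robot and the scene stay as the last step left them, time stands still between calls to the robot, and variables do not carry over. Pictures are saved under pics/ and viewed, about 8 in all and at most 12, crops included, and the job is handed in when it is done.

Besides the shell and the picture viewer there is one more tool, called after ">>>" as name(argument=value, ...) on one line, values as JSON. step_arm: Moves the arm, as the interface text tells. Its arguments: {"type":"object","properties":{"steps":{"type":"string"},"grip":{"type":"number"},"force":{"type":"number"}},"required":["steps"]}

```bash
mkdir -p pics; cat > h.py <<'E'
import numpy as np, cv2
from workcell import r
def cam(n,save=None):
    c=r.read_camera(n)
    if save: cv2.imwrite('pics/'+save,c['color'])
    return c
def world(c):
    h,w=c['range_z'].shape
    u,v=np.meshgrid(np.arange(w),np.arange(h)); z=c['range_z'].astype(float)
    K=c['K']; P=np.stack([(u-K[0,2])/K[0,0]*z,(v-K[1,2])/K[1,1]*z,z],-1)
    return (P-c['t'])@c['R']   # R^T(P-t)
E
python3 - <<'E'
from h import *
for n in('scene','top'):
    c=cam(n,n+'0.png'); np.savez(n+'0.npz',**c); print(n,c['K'][0,0],-c['R'].T@c['t'])
print(r.read_state())
a=cv2.imread('pics/scene0.png');b=cv2.imread('pics/top0.png')
E
```

```text
scene 457.40101948099306 [ 0.05019104 -0.65496271  0.74811203]
top 550.6364106698114 [ 0.31846222 -0.00679424  1.60151629]
{'time': 0.1, 'joint_positions': array([ 1.12903570e+00,  2.38686592e-01, -1.41814704e-02,  1.31922438e+00,
        5.88765034e-06,  1.57081238e+00]), 'joint_vel': array([-0.00070313, -0.00209087,  0.00212137,  0.00146054,  0.00056139,
       -0.00061813]), 'joint_torque': array([-9.23884227e-05, -5.39718997e+01,  3.46998882e+01,  1.34707041e-02,
       -6.70264271e-06, -8.84706196e-06]), 'eef_pos': array([0.2242662 , 0.47420742, 0.19745541]), 'tcp_rot': array([-3.14029654e+00, -5.86684005e-06,  2.69981597e+00]), 'wrist_force': array([-0.81171534,  0.43722858,  0.74355708]), 'wrist_torque': array([ 0.0074687 ,  0.04524712, -0.01128261]), 'opening': 0.9980136645959063}
```

View pics/scene0.png

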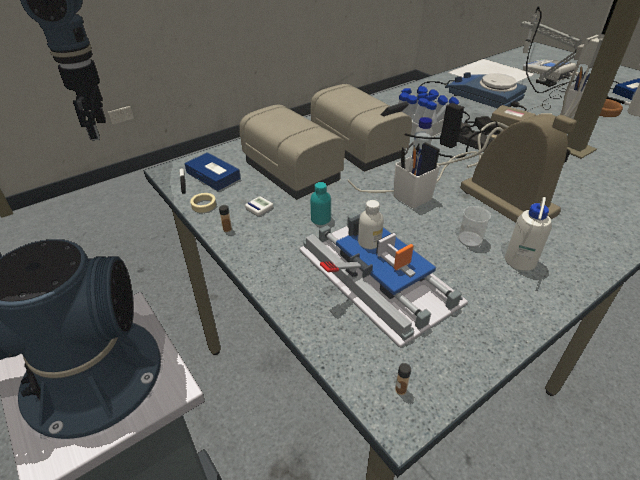

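View pics/top0.png

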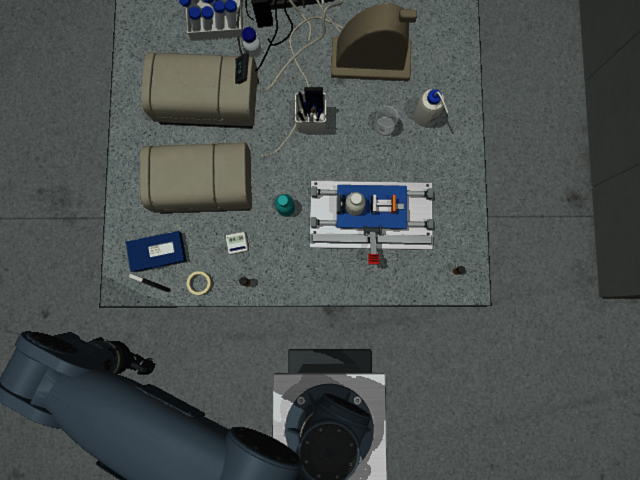

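The scene view shows the guide at about (385,280). The blue carriage is on it, with the red pedal at (328,266), the orange plate at (403,256) and the white bottle at (370,225). The turquoise look-alike is at (320,203). In the top view, the pedal is at (374,259), the orange plate at (395,203) and the white bottle at (355,203).

Things that could be confused in the top view:
- **Bottle:** the white one at (355,203) is the target. The turquoise one at (285,205) and the wash bottle at (431,105) are not.
- **Red pedal and orange plate:** there is only one of each.

```bash
python3 - <<'E'
from h import *
for n,(x0,x1,y0,y1) in(('top',(290,450,170,280)),('scene',(290,480,190,350))):
    c=dict(np.load(n+'0.npz')); W=world(c); hsv=cv2.cvtColor(c['color'],cv2.COLOR_BGR2HSV)
    H,S,V=[hsv[...,i].astype(int) for i in range(3)]
    roi=np.zeros(H.shape,bool); roi[y0:y1,x0:x1]=1
    M={'red':((H<5)|(H>174))&(S>170)&(V>80),'orange':(H>=7)&(H<18)&(S>180)&(V>100),'blue':(H>100)&(H<125)&(S>150)}
    for k,m in M.items():
        m=m&roi&(c['range_z']>0); p=W[m]; v,u=np.nonzero(m)
        print(n,k,m.sum(),'px',u.mean().round(1),v.mean().round(1),'med',np.median(p,0).round(4),'p5',np.percentile(p,3,axis=0).round(4),'p95',np.percentile(p,97,axis=0).round(4))
        if n=='top' or k!='blue':
            print('  rect',cv2.minAreaRect(p[:,:2].astype(np.float32)*1000))
    if n=='top':
        w=roi&(W[...,2]>.004)&(W[...,2]<.2)&(np.abs(W[...,0]-.43)<.2)
        for lo,hi in((.006,.014),(.105,.125)):
            m=roi&(W[...,2]>lo)&(W[...,2]<hi); print(lo,m.sum(),cv2.minAreaRect(W[m][:,:2].astype(np.float32)*1000))
    s=4 if n=='top' else 4
    cv2.imwrite(f'pics/{n}c.png',cv2.resize(c['color'][y0:y1,x0:x1],None,fx=s,fy=s,interpolation=cv2.INTER_CUBIC)[:600])
E
```

```text
top red 80 px 373.0 258.7 med [ 0.4657 -0.1213  0.111 ] p5 [ 0.4544 -0.1355  0.1012] p95 [ 0.4805 -0.1082  0.1191]
  rect ((467.6656494140625, -121.82183837890625), (28.020679473876953, 26.999120712280273), 87.92415618896484)
top orange 45 px 393.9 202.9 med [ 0.6201 -0.1809  0.1146] p5 [ 0.6009 -0.1843  0.109 ] p95 [ 0.6407 -0.1777  0.1209]
  rect ((621.59521484375, -180.94046020507812), (6.6612420082092285, 41.562644958496094), 89.03475952148438)
top blue 1961 px 374.1 207.4 med [ 0.6027 -0.1302  0.0595] p5 [ 0.5638 -0.2187  0.0526] p95 [ 0.6807 -0.0334  0.0669]
  rect ((622.815673828125, -123.55648040771484), (198.80943298339844, 125.89845275878906), 88.54289245605469)
0.006 2767 ((579.8787231445312, -122.25993347167969), (472.39569091796875, 324.0271301269531), 89.82485961914062)
0.105 297 ((548.6978759765625, -102.39892578125), (160.4613037109375, 193.006591796875), 88.52693176269531)
scene red 83 px 327.8 266.8 med [ 0.4586 -0.1285  0.1131] p5 [ 0.453  -0.1381  0.1055] p95 [ 0.4761 -0.111   0.1173]
  rect ((466.0435485839844, -125.20941925048828), (30.5102481842041, 26.924991607666016), 87.9185562133789)
scene orange 57 px 403.5 249.9 med [ 0.6176 -0.1828  0.1152] p5 [ 0.5991 -0.1856  0.0908] p95 [ 0.639  -0.1786  0.118 ]
  rect ((619.5382080078125, -182.87078857421875), (7.893276691436768, 42.08360290527344), 87.99845123291016)
scene blue 1486 px 386.9 262.9 med [ 0.5909 -0.1672  0.0607] p5 [ 0.5625 -0.2207  0.0584] p95 [ 0.6783 -0.0384  0.063 ]
```

View pics/topc.png

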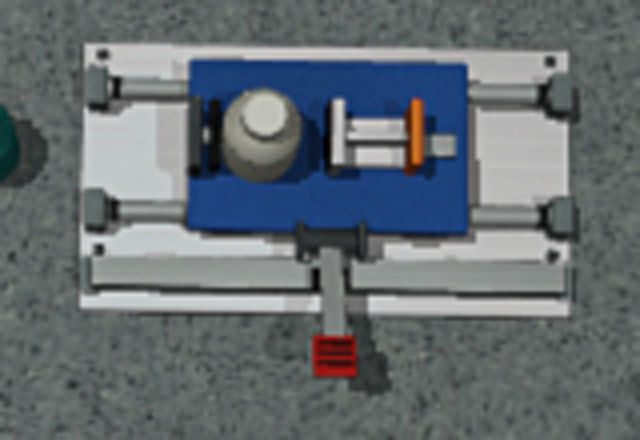

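The crop confirms the pedal at crop (335,355), its hinge block at (332,240), the orange plate at (416,135) with a grey rod behind it, and the white bottle at (262,135) between the pad and the jaw. Next I'll refine the guide yaw and check the heights. I'll also start turning the tool.

```bash
python3 - <<'E'
from h import *
c=dict(np.load('top0.npz')); W=world(c)
m=(abs(W[...,2]-.010)<.005)&(abs(W[...,0]-.6)<.13)&(abs(W[...,1]+.12)<.21)&(c['color'].min(-1)>90)
m=cv2.morphologyEx(m.astype(np.uint8),cv2.MORPH_OPEN,np.ones((2,2)))
p=W[m>0]; print(m.sum(),p[:,2].mean(),cv2.minAreaRect(p[:,:2].astype(np.float32)*1000))
# rows through push axis, rod behind plate, and bottle
for v in (202,204,206): print(v,[(u,*(W[v,u]*1000).round().astype(int)) for u in range(334,410,2)])
for v in range(248,266,2): print([(u,*(W[v,u]*1000).round().astype(int)) for u in (368,372,374,376,380)])
E
```

```text
2186 0.01565144957543355 ((512.639892578125, -129.58624267578125), (388.2537536621094, 361.0875549316406), 0.023708077147603035)
202 [(334, np.int64(645), np.int64(-17), np.int64(7)), (336, np.int64(645), np.int64(-23), np.int64(7)), (338, np.int64(625), np.int64(-27), np.int64(105)), (340, np.int64(628), np.int64(-33), np.int64(91)), (342, np.int64(626), np.int64(-38), np.int64(102)), (344, np.int64(625), np.int64(-44), np.int64(106)), (346, np.int64(619), np.int64(-49), np.int64(134)), (348, np.int64(618), np.int64(-54), np.int64(139)), (350, np.int64(617), np.int64(-59), np.int64(145)), (352, np.int64(612), np.int64(-64), np.int64(168)), (354, np.int64(611), np.int64(-69), np.int64(171)), (356, np.int64(613), np.int64(-74), np.int64(164)), (358, np.int64(612), np.int64(-79), np.int64(169)), (360, np.int64(612), np.int64(-85), np.int64(168)), (362, np.int64(616), np.int64(-91), np.int64(146)), (364, np.int64(618), np.int64(-97), np.int64(136)), (366, np.int64(633), np.int64(-108), np.int64(63)), (368, np.int64(634), np.int64(-114), np.int64(58)), (370, np.int64(634), np.int64(-119)
[... 6633 characters left out ...]
 np.int64(116)), (374, np.int64(462), np.int64(-123), np.int64(123)), (376, np.int64(463), np.int64(-130), np.int64(112)), (380, np.int64(473), np.int64(-150), np.int64(4))]
[(368, np.int64(457), np.int64(-107), np.int64(118)), (372, np.int64(457), np.int64(-118), np.int64(121)), (374, np.int64(457), np.int64(-124), np.int64(113)), (376, np.int64(457), np.int64(-129), np.int64(115)), (380, np.int64(468), np.int64(-150), np.int64(0))]
[(368, np.int64(462), np.int64(-116), np.int64(-2)), (372, np.int64(452), np.int64(-119), np.int64(112)), (374, np.int64(452), np.int64(-124), np.int64(111)), (376, np.int64(452), np.int64(-130), np.int64(109)), (380, np.int64(462), np.int64(-150), np.int64(2))]
```

>>> step_arm(steps="0 0 0 7.1;0 0 0 7.1;0 0 0 7.1;0 0 0 7.1;0 0 0 7.1;0 0 0 7.1;0 0 0 7.1;0 0 0 7.1", grip=1)

```text
time: 0.77
eef_pos: [0.2234, 0.4723, 0.1944]
tcp_rot: [-3.137, 0.007, 1.698]
wrist_force: [0.5, 0.4, -0.7]
opening: -0.001
```

>>> step_arm(steps="0 0 0 7.1;0 0 0 7.1;0 0 0 7.1;0 0 0 7.1;0 0 0 7.1;0 0 0 7.1;0 0 0 7.1;0 0 0 7.1")

```text
time: 1.43
eef_pos: [0.3071, 0.4126, 0.1916]
tcp_rot: [-3.053, 0.028, 0.873]
wrist_force: [0.9, 0.3, -0.1]
opening: -0.0
```

>>> step_arm(steps="0 0 0 7.1;0 0 0 7.1;0 0 0 7.1;0 0 0 7.1;0 0 0 7.1;0 0 0 7.1;0 0 0 0;0 0 0 0")

```text
time: 2.1
eef_pos: [0.4162, 0.2503, 0.19]
tcp_rot: [-2.928, 0.144, 0.393]
wrist_force: [-0.0, -0.4, -0.6]
opening: 0.002
```

The yaw went the wrong way for the wrist's range: yaw = q1 − q6 + π, so q6 ran into its limit. I'll turn back and use yaw ≈ π instead.

>>> step_arm(steps="0 0 0 -7.1;0 0 0 -7.1;0 0 0 -7.1;0 0 0 -7.1;0 0 0 -7.1;0 0 0 -7.1;0 0 0 -7.1;0 0 0 -7.1")

```text
time: 2.77
eef_pos: [0.4129, 0.2541, 0.1884]
tcp_rot: [-2.902, -0.096, 1.37]
wrist_force: [-0.0, -0.1, 0.3]
opening: -0.001
```

>>> step_arm(steps="0 0 0 -7.1;0 0 0 -7.1;0 0 0 -7.1;0 0 0 -7.1;0 0 0 -7.1;0 0 0 -7.1;0 0 0 -7.1;0 0 0 -7.1")

```text
time: 3.43
eef_pos: [0.4073, 0.2613, 0.1874]
tcp_rot: [-3.088, -0.252, 2.375]
wrist_force: [1.0, 0.3, -0.3]
opening: -0.001
```

```bash
python3 - <<'E'
from h import *
s=r.read_state(); print(s)
c=dict(np.load('top0.npz')); W=world(c)
# blue plate edges -> guide yaw: fit lines per-column
hsv=cv2.cvtColor(c['color'],cv2.COLOR_BGR2HSV); b=(hsv[...,0]>100)&(hsv[...,0]<125)&(hsv[...,1]>150)
K,R,t=c['K'],c['R'],c['t']
def back(u,v,z):
    d=R.T@np.linalg.inv(K)@np.array([u,v,1.]);C=-R.T@t; return C+d*(z-C[2])/d[2]
for f in (np.min,np.max):
    P=[]
    for u in range(342,402,3):
        vs=np.nonzero(b[175:240,u])[0]
        if len(vs): P.append(back(u,f(vs)+175,.06))
    P=np.array(P); k=np.polyfit(P[:,1],P[:,0],1); res=P[:,0]-np.polyval(k,P[:,1]); g=abs(res)<.004; k=np.polyfit(P[g,1],P[g,0],1); print('x at y=-.12',np.polyval(k,-.12),'yaw',-k[0])
for q in((311,181),(432,183),(310,247),(432,249)): print(q,back(*q,.01)[:2])
E
```

```text
{'time': 3.4333, 'joint_positions': array([ 0.4215779 ,  0.28510732, -0.00881841,  1.42349908,  0.21259523,
        1.16549484]), 'joint_vel': array([ 2.79800123e-02, -1.52364977e-03, -6.02831915e-03, -2.45062694e-03,
        1.06960251e-03, -1.46157195e+00]), 'joint_torque': array([ -0.22869974, -55.55095553,  32.70946026,   1.6833384 ,
         0.82573565,   2.43333913]), 'eef_pos': array([0.40729985, 0.26130645, 0.1873528 ]), 'tcp_rot': array([-3.08790664, -0.25209211,  2.37519814]), 'wrist_force': array([ 0.95991858,  0.3436601 , -0.29163993]), 'wrist_torque': array([-0.13296618, -0.2022345 , -0.03658784]), 'opening': -0.0010545527880333114}
x at y=-.12 0.6819369312275408 yaw -0.028958158253671096
x at y=-.12 0.5621417564044315 yaw -0.014938582648045491
(311, 181) [0.70808385 0.05090914]
(432, 183) [ 0.70074417 -0.30666459]
(310, 247) [0.51139257 0.05349978]
(432, 249) [ 0.50443642 -0.30128555]
```

The overshoot left the tool about 14° off vertical: its axis is (−0.22, 0.13, −0.97). That direction suits this job, because the fingers lean mostly in the lever's plane and the tip leads toward +y for the push. I'll work with a converter from world shifts to tool shifts.

```bash
cat >> h.py <<'E'
from scipy.spatial.transform import Rotation as Ro
def st():
    s=r.read_state(); R=Ro.from_euler('xyz',s['tcp_rot']).as_matrix(); return s,R
def plan(*targets):
    s,R=st(); p=s['eef_pos']; print('t',s['time'],'tcp',p.round(4),'F',s['wrist_force'].round(2),'z',R[:,2].round(3),'y',R[:,1].round(3),'q',s['joint_positions'].round(2))
    g=np.array([.02,1,0]); print('turn',np.degrees(np.arctan2(-(g@R[:,0]),g@R[:,1])).round(1))
    for T in targets:
        d=R.T@(np.array(T)-p); n=int(np.ceil(abs(d).max()/.04)); print(T,'total',d.round(4),'rows',n,'each',(d/n).round(4)); p=np.array(T)
E
python3 -c "
from h import *
plan()"
```

```text
t 3.4333 tcp [0.4073 0.2613 0.1874] F [ 0.96  0.34 -0.29] z [-0.217  0.134 -0.967] y [ 0.683  0.729 -0.052] q [ 0.42  0.29 -0.01  1.42  0.21  1.17]
turn -41.5
```

>>> step_arm(steps="0 0 0 -7;0 0 0 -7;0 0 0 -7;0 0 0 -7;0 0 0 -7;0 0 0 -6.5;0 0 0 0")

```text
time: 4.02
eef_pos: [0.4023, 0.2675, 0.1865]
tcp_rot: [3.009, -0.222, -3.131]
wrist_force: [-0.3, 0.1, -0.2]
opening: -0.001
```

```bash
python3 -c "
from h import *
plan([.464,-.122,.19],[.464,-.122,.128])"
```

```text
t 4.0167 tcp [0.4023 0.2675 0.1865] F [-0.32  0.06 -0.2 ] z [-0.219  0.13  -0.967] y [0.019 0.991 0.129] q [ 0.44  0.28 -0.01  1.42  0.21  0.43]
turn 1.7
[0.464, -0.122, 0.19] total [-0.0556 -0.3846 -0.0675] rows 10 each [-0.0056 -0.0385 -0.0068]
[0.464, -0.122, 0.128] total [-0.0136 -0.008   0.06  ] rows 2 each [-0.0068 -0.004   0.03  ]
```

>>> step_arm(steps="-0.0056 -0.0385 -0.0068 0;-0.0056 -0.0385 -0.0068 0;-0.0056 -0.0385 -0.0068 0;-0.0056 -0.0385 -0.0068 0;-0.0056 -0.0385 -0.0068 0;-0.0056 -0.0385 -0.0068 0;-0.0056 -0.0385 -0.0068 0;-0.0056 -0.0385 -0.0068 0")

```text
time: 4.68
eef_pos: [0.4499, -0.044, 0.1895]
tcp_rot: [3.014, -0.224, -3.136]
wrist_force: [2.0, 0.6, 1.0]
opening: 0.001
```

>>> step_arm(steps="-0.0056 -0.0385 -0.0068 0;-0.0056 -0.0385 -0.0068 0;0 0 0 0;0 0 0 0")

```text
time: 5.02
eef_pos: [0.4632, -0.1309, 0.1896]
tcp_rot: [3.019, -0.226, 3.128]
wrist_force: [-0.2, 0.5, 0.5]
opening: -0.002
```

```bash
python3 -c "
from h import *
plan([.464,-.122,.16],[.464,-.122,.128])"
```

```text
t 5.0167 tcp [ 0.4632 -0.1309  0.1896] F [-0.16  0.49  0.45] z [-0.221  0.125 -0.967] y [0.041 0.992 0.119] q [-0.31  0.38  0.12  1.57  0.05 -0.29]
turn 0.4
[0.464, -0.122, 0.16] total [-0.0073  0.0053  0.0296] rows 1 each [-0.0073  0.0053  0.0296]
[0.464, -0.122, 0.128] total [-0.0072 -0.0038  0.031 ] rows 1 each [-0.0072 -0.0038  0.031 ]
```

```bash
python3 -c "
from h import *
plan([.468,-.114,.155],[.468,-.114,.131],[.468,-.114,.129],[.466,-.114,.127])"
```

```text
t 5.0167 tcp [ 0.4632 -0.1309  0.1896] F [-0.16  0.49  0.45] z [-0.221  0.125 -0.967] y [0.041 0.992 0.119] q [-0.31  0.38  0.12  1.57  0.05 -0.29]
turn 0.4
[0.468, -0.114, 0.155] total [-0.0122  0.0128  0.0345] rows 1 each [-0.0122  0.0128  0.0345]
[0.468, -0.114, 0.131] total [-0.0054 -0.0029  0.0232] rows 1 each [-0.0054 -0.0029  0.0232]
[0.468, -0.114, 0.129] total [-0.0004 -0.0002  0.0019] rows 1 each [-0.0004 -0.0002  0.0019]
[0.466, -0.114, 0.127] total [ 0.0015 -0.0003  0.0024] rows 1 each [ 0.0015 -0.0003  0.0024]
```

>>> step_arm(steps="-0.0061 0.0064 0.0172 0;-0.0061 0.0064 0.0172 0;0 0 0 0;-0.0027 -0.0015 0.0116 0;-0.0027 -0.0015 0.0116 0;0 0 0 0;0 0 0 0")

```text
time: 5.6
eef_pos: [0.4687, -0.1087, 0.1317]
tcp_rot: [3.023, -0.226, 3.12]
wrist_force: [0.2, -0.4, 0.5]
opening: -0.001
```

```bash
python3 -c "
from h import *
plan([.466,-.114,.120])
cam('scene','s1.png')
im=cv2.imread('pics/s1.png');cv2.imwrite('pics/s1c.png',cv2.resize(im[180:330,240:440],None,fx=4,fy=4,interpolation=cv2.INTER_CUBIC))"
```

```text
t 5.6 tcp [ 0.4687 -0.1087  0.1317] F [ 0.18 -0.35  0.55] z [-0.22   0.123 -0.968] y [0.048 0.992 0.115] q [-0.27  0.4   0.01  1.43  0.06 -0.24]
turn -0.1
[0.466, -0.114, 0.12] total [-0.0001 -0.0068  0.0113] rows 1 each [-0.0001 -0.0068  0.0113]
```

View pics/s1c.png

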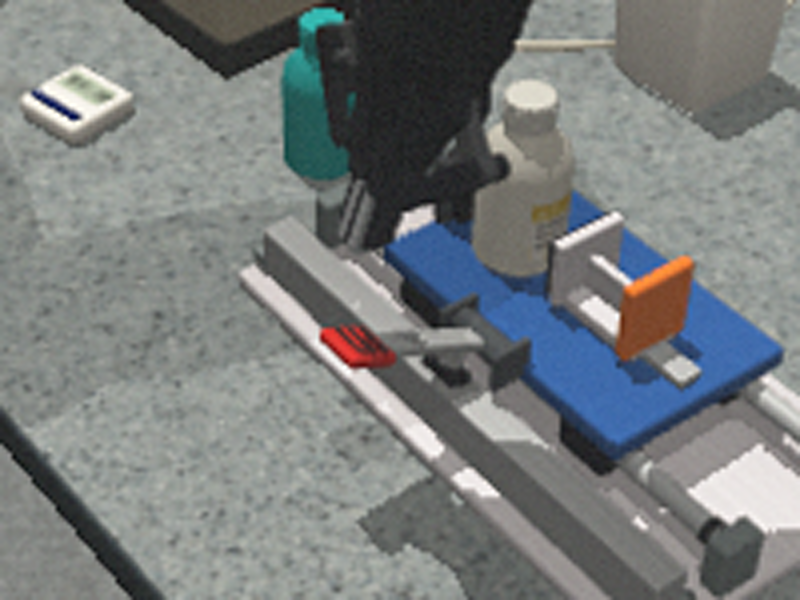

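```bash
python3 -c "
from h import *
c=cam('scene');W=world(c)
def pr(X):
    q=c['K']@(c['R']@np.array(X)+c['t']); q=q[:2]/q[2]; return q.round(1),((q-[240,180])*4).round()
s,R=st();p=s['eef_pos']
print('tcp',pr(p),'back50',pr(p-R[:,2]*.05),'pedal',pr([.4665,-.122,.115]))
for v in range(228,262,4):
  for u in (326,330,334): print((u,v),W[v,u].round(3),c['color'][v,u],end=' ')
  print()
d=cam('top','t1.png'); W=world(d)
def pt(X):
    q=d['K']@(d['R']@np.array(X)+d['t']); return (q[:2]/q[2]).round(1)
print(pt(p),pt([.4665,-.122,.115]))
"
```

```text
tcp (array([325.5, 253.2]), array([342., 293.])) back50 (array([332. , 234.2]), array([368., 217.])) pedal (array([328.4, 263.4]), array([354., 333.]))
(326, 228) [0.582 0.037 0.049] [96 98 92] (330, 228) [ 0.473 -0.117  0.2  ] [47 52 49] (334, 228) [ 0.474 -0.128  0.207] [41 43 40] 
(326, 232) [ 0.472 -0.107  0.184] [96 94 94] (330, 232) [ 0.472 -0.118  0.192] [117 118 118] (334, 232) [ 0.477 -0.125  0.194] [37 33 34] 
(326, 236) [ 0.469 -0.111  0.178] [111 112 110] (330, 236) [ 0.471 -0.12   0.184] [93 94 95] (334, 236) [ 0.474 -0.129  0.188] [42 39 41] 
(326, 240) [ 0.467 -0.113  0.171] [67 65 66] (330, 240) [ 0.47  -0.122  0.175] [71 70 69] (334, 240) [ 0.475 -0.128  0.177] [37 37 37] 
(326, 244) [0.576 0.028 0.007] [109 110 116] (330, 244) [0.583 0.021 0.008] [116 116 120] (334, 244) [0.589 0.014 0.01 ] [154 157 162] 
(326, 248) [ 0.541 -0.017  0.044] [160 163 164] (330, 248) [0.572 0.007 0.01 ] [214 215 224] (334, 248) [0.579 0.    0.012] [113 114 118] 
(326, 252) [ 0.532 -0.028  0.044] [165 168 168] (330, 252) [ 0.539 -0.035  0.045] [160 165 162] (334, 252) [ 0.569 -0.012  0.013] [213 215 224] 
(326, 256) [ 0.525 -0.038  0.042] [123 128 128] (330, 256) [ 0.53  -0.046  0.045] [165 170 170] (334, 256) [ 0.538 -0.051  0.044] [162 167 166] 
(326, 260) [ 0.525 -0.038  0.03 ] [82 84 80] (330, 260) [ 0.525 -0.053  0.041] [111 114 113] (334, 260) [ 0.53  -0.062  0.045] [164 170 172] 
[368.9 257.1] [373.2 258.6]
```

The visible fingertip ends at z ≈ 0.17 in the range data, but the state says 0.132. I'll check the same thing in the first picture before pressing.

```bash
python3 -c "
from h import *
c=dict(np.load('scene0.npz'));W=world(c)
def pr(X):
    q=c['K']@(c['R']@np.array(X)+c['t']); return (q[:2]/q[2]).round(1)
print('init tcp',pr([.2243,.4742,.1975]),pr([.2243,.4742,.2475]))
m=(abs(W[...,0]-.224)<.09)&(abs(W[...,1]-.474)<.09)&(W[...,2]>.12)&(W[...,2]<.45); print(np.sort(W[m][:,2])[[0,5,20,50]])
c=cam('scene','s2.png');W=world(c);s,R=st();p=s['eef_pos']
m=(np.linalg.norm(W-p,axis=-1)<.12)&(W[...,2]>.13); P=(W[m]-p)@R; 
v,u=np.nonzero(m)
for lo in np.arange(-.12,.02,.01):
    k=(P[:,2]>lo)&(P[:,2]<lo+.01)
    if k.sum(): print(lo.round(3),k.sum(),'x',P[k,0].min().round(3),P[k,0].max().round(3),'y',P[k,1].min().round(3),P[k,1].max().round(3))
im=cv2.imread('pics/s2.png');
for q,col in ((p,(0,0,255)),(p-R[:,2]*.05,(0,255,0))): cv2.circle(im,tuple(int(a) for a in pr(q)),2,col,1)
a=cv2.resize(im[180:280,280:400],None,fx=4,fy=4,interpolation=cv2.INTER_CUBIC)
b=cv2.resize(cv2.imread('pics/scene0.png')[60:160,40:120],None,fx=4,fy=4,interpolation=cv2.INTER_CUBIC)
cv2.imwrite('pics/s2c.png',np.hstack([a,b]))
"
```

```text
init tcp [104.3 147.7] [ 98.  129.2]
[0.24176578 0.2447704  0.24751125 0.25230494]
-0.12 81 x -0.002 0.018 y -0.041 0.044
-0.11 186 x -0.017 0.018 y -0.051 0.052
-0.1 129 x -0.017 0.017 y -0.045 0.045
-0.09 149 x -0.011 0.015 y -0.035 0.038
-0.08 44 x 0.001 0.014 y -0.027 0.022
-0.07 59 x -0.005 0.012 y -0.015 0.015
-0.06 62 x -0.009 0.012 y -0.015 0.013
-0.05 53 x -0.005 0.012 y -0.014 0.015
-0.04 14 x -0.005 0.011 y -0.006 0.005
```

View pics/s2c.png

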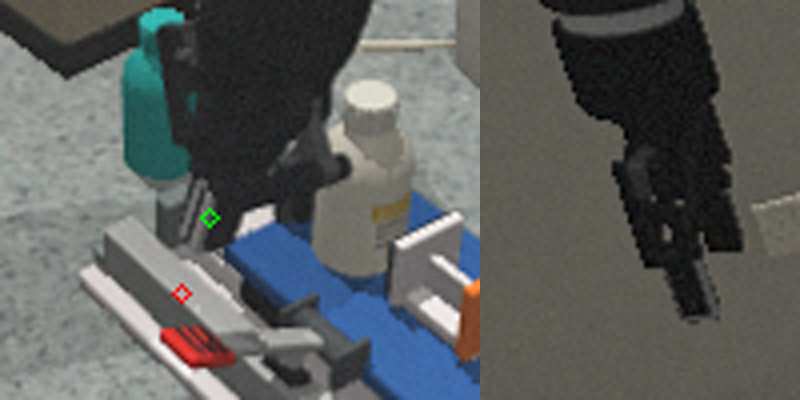

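Both pictures agree: the real fingertips end about 35 mm short of the reported TCP along the tool axis (shut). I'll work with the seen tip = TCP − 35 mm·z and let contact confirm it.

```bash
cat >> h.py <<'E'
OFF=.035
def tplan(*T):
    s,R=st(); print('tip',(s['eef_pos']-OFF*R[:,2]).round(4)); plan(*[np.array(t)+OFF*R[:,2] for t in T])
E
python3 -c "
from h import *
tplan([.468,-.120,.128],[.464,-.120,.118])"
```

```text
tip [ 0.4768 -0.1137  0.1657]
t 5.8 tcp [ 0.4691 -0.1094  0.1318] F [-0.37 -0.87 -0.07] z [-0.219  0.123 -0.968] y [0.048 0.992 0.115] q [-0.27  0.4   0.01  1.43  0.06 -0.24]
turn -0.1
[ 0.46033573 -0.11570874  0.09412015] total [ 0.     -0.011   0.0377] rows 1 each [ 0.     -0.011   0.0377]
[ 0.45633573 -0.11570874  0.08412015] total [ 0.0017 -0.0013  0.0106] rows 1 each [ 0.0017 -0.0013  0.0106]
```

>>> step_arm(steps="0 -0.0055 0.0188 0;0 -0.0055 0.0188 0;0 0 0 0;0.0004 -0.0003 0.0027 0;0 0 0 0")

```text
time: 6.22
eef_pos: [0.4614, -0.1164, 0.0943]
tcp_rot: [3.025, -0.219, 3.118]
wrist_force: [-0.1, 0.5, 0.1]
opening: -0.002
```

>>> step_arm(steps="0.0005 -0.0004 0.003 0;0 0 0 0")

```text
time: 6.38
eef_pos: [0.4612, -0.1166, 0.0927]
tcp_rot: [3.026, -0.217, 3.118]
wrist_force: [0.6, -0.8, -0.1]
opening: -0.002
```

>>> step_arm(steps="0.0005 -0.0004 0.003 0;0 0 0 0")

```text
time: 6.55
eef_pos: [0.4608, -0.1167, 0.0906]
tcp_rot: [3.026, -0.216, 3.118]
wrist_force: [0.4, 0.6, -0.0]
opening: -0.001
```

>>> step_arm(steps="0.0005 -0.0004 0.003 0;0 0 0 0")

```text
time: 6.72
eef_pos: [0.4599, -0.1167, 0.0879]
tcp_rot: [3.026, -0.215, 3.118]
wrist_force: [0.1, 0.1, -0.6]
opening: -0.002
```

>>> step_arm(steps="0.0005 -0.0004 0.004 0;0 0 0 0")

```text
time: 6.88
eef_pos: [0.4585, -0.1165, 0.0838]
tcp_rot: [3.026, -0.215, 3.118]
wrist_force: [-0.7, 0.4, 0.4]
opening: 0.001
```

>>> step_arm(steps="0.0005 -0.0004 0.004 0;0 0 0 0")

```text
time: 7.05
eef_pos: [0.4572, -0.1165, 0.0798]
tcp_rot: [3.027, -0.214, 3.118]
wrist_force: [0.3, -0.5, 0.1]
opening: 0.002
```

>>> step_arm(steps="0.0005 -0.0004 0.004 0;0 0 0 0")

```text
time: 7.22
eef_pos: [0.4558, -0.1165, 0.076]
tcp_rot: [3.027, -0.214, 3.118]
wrist_force: [0.7, 0.6, 0.8]
opening: 0.001
```

>>> step_arm(steps="0.0005 -0.0004 0.004 0;0 0 0 0")

```text
time: 7.38
eef_pos: [0.4544, -0.1165, 0.0721]
tcp_rot: [3.027, -0.214, 3.118]
wrist_force: [-0.3, 0.0, -0.1]
opening: -0.001
```

>>> step_arm(steps="0 -0.0004 0.003 0;0 0 0 0")

```text
time: 7.55
eef_pos: [0.4537, -0.1165, 0.0692]
tcp_rot: [3.027, -0.213, 3.118]
wrist_force: [0.1, -0.4, 1.6]
opening: 0.001
```

>>> step_arm(steps="0 -0.0004 0.003 0;0 0 0 0")

```text
time: 7.72
eef_pos: [0.4529, -0.1165, 0.0661]
tcp_rot: [3.027, -0.213, 3.118]
wrist_force: [0.2, 0.4, 0.8]
opening: 0.004
```

```bash
cat >> h.py <<'E'
def pedal(n,c=None):
    c=c or cam(n); W=world(c); h=cv2.cvtColor(c['color'],cv2.COLOR_BGR2HSV).astype(int)
    m=((h[...,0]<5)|(h[...,0]>174))&(h[...,1]>170)&(h[...,2]>60)&(abs(W[...,0]-.46)<.06)&(abs(W[...,1]+.12)<.06)
    print(n,'pedal px',m.sum(),np.median(W[m],0).round(4)); return c,W
E
python3 -c "
from h import *
tplan()
c,W=pedal('scene',dict(np.load('scene0.npz'))); c,W=pedal('scene'); s,R=st();p=s['eef_pos']
P=(W-p)@R; m=(abs(P[...,0])<.02)&(abs(P[...,1])<.02)&(abs(P[...,2]+.05)<.04)&(c['color'].max(-1)<130)
print(np.sort(P[m][:,2])[-25:].round(3)); cv2.imwrite('pics/s3c.png',cv2.resize(c['color'][180:300,270:430],None,fx=5,fy=5,interpolation=cv2.INTER_CUBIC))"
```

```text
tip [ 0.4602 -0.1207  0.1001]
t 7.7167 tcp [ 0.4529 -0.1165  0.0661] F [0.21 0.4  0.77] z [-0.208  0.119 -0.971] y [0.048 0.993 0.112] q [-0.29  0.41 -0.14  1.25  0.05 -0.26]
turn -0.2
scene pedal px 83 [ 0.4586 -0.1285  0.1131]
scene pedal px 58 [ 0.4503 -0.1313  0.0984]
[-0.033 -0.033 -0.033 -0.033 -0.032 -0.032 -0.032 -0.032 -0.032 -0.032
 -0.031 -0.031 -0.031 -0.031 -0.031 -0.031 -0.031 -0.03  -0.03  -0.029
 -0.029 -0.029 -0.028 -0.028 -0.027]
```

View pics/s3c.png

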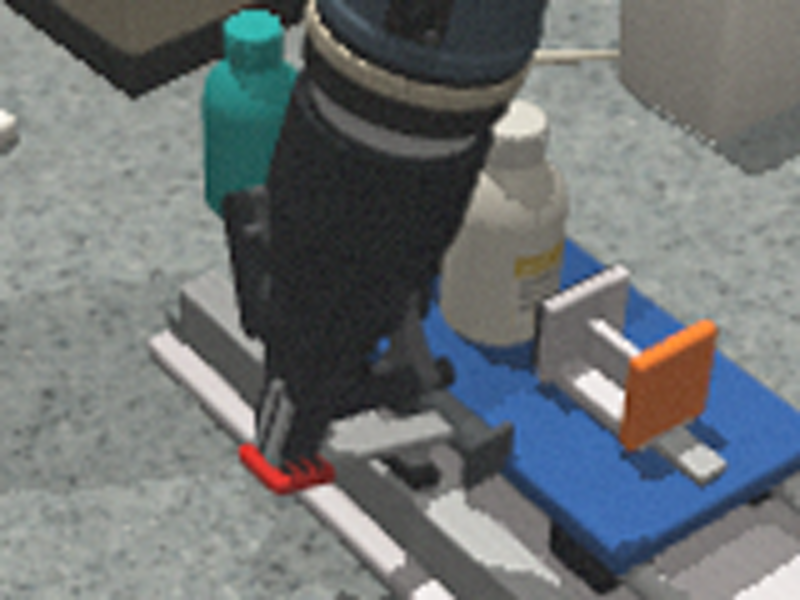

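The finger is on the pedal and the lever is turning: crop (288,470), pedal median z 0.113 → 0.098. The held reading relaxes because hinge friction carries the load, so I'll read the force at the end of moving rows.

>>> step_arm(steps="0.001 -0.0004 0.003 0;0.001 -0.0004 0.003 0;0.001 -0.0004 0.003 0", force=60)

```text
time: 8.02
eef_pos: [0.4507, -0.1167, 0.0582]
tcp_rot: [3.027, -0.208, 3.118]
wrist_force: [4.1, 1.7, 3.8]
opening: -0.003
```

>>> step_arm(steps="0.001 -0.0004 0.003 0;0.001 -0.0004 0.003 0")

```text
time: 8.18
eef_pos: [0.449, -0.1168, 0.0524]
tcp_rot: [3.027, -0.204, 3.118]
wrist_force: [3.8, 1.1, 4.3]
opening: -0.007
```

>>> step_arm(steps="0.001 -0.0004 0.003 0;0.001 -0.0004 0.003 0")

```text
time: 8.35
eef_pos: [0.4464, -0.117, 0.0466]
tcp_rot: [3.027, -0.203, 3.118]
wrist_force: [3.6, -0.9, 4.0]
opening: 0.0
```

>>> step_arm(steps="0.0013 0.0007 -0.006 0;0.0065 0 0 0;0.0065 0 0 0;0 0 0 0;0 0 0 0")

```text
time: 8.77
eef_pos: [0.427, -0.1162, 0.0545]
tcp_rot: [3.027, -0.212, 3.118]
wrist_force: [-0.2, 0.0, 0.1]
opening: -0.001
```

```bash
python3 -c "
from h import *
tplan([.440,-.121,.083],[.440,-.121,.080]); pedal('scene')"
```

```text
tip [ 0.4342 -0.1204  0.0885]
t 8.7667 tcp [ 0.427  -0.1162  0.0545] F [-0.24  0.05  0.09] z [-0.207  0.12  -0.971] y [0.047 0.993 0.112] q [-0.31  0.38 -0.22  1.2   0.05 -0.28]
turn -0.2
[ 0.43277232 -0.11681407  0.0490112 ] total [-0.0068 -0.001   0.0041] rows 1 each [-0.0068 -0.001   0.0041]
[ 0.43277232 -0.11681407  0.0460112 ] total [-0.0006 -0.0003  0.0029] rows 1 each [-0.0006 -0.0003  0.0029]
scene pedal px 50 [ 0.4569 -0.1314  0.0774]
```

>>> step_arm(steps="-0.0088 -0.001 0.0035 0;-0.0006 -0.0003 0.0029 0;-0.0006 -0.0003 0.0029 0")

```text
time: 9.07
eef_pos: [0.436, -0.1172, 0.0431]
tcp_rot: [3.027, -0.211, 3.118]
wrist_force: [-3.2, -0.3, 5.4]
opening: -0.003
```

>>> step_arm(steps="-0.0006 -0.0003 0.0029 0;-0.0006 -0.0003 0.0029 0")

```text
time: 9.23
eef_pos: [0.4355, -0.1172, 0.0367]
tcp_rot: [3.027, -0.213, 3.118]
wrist_force: [-2.0, -0.5, 12.6]
opening: 0.003
```

>>> step_arm(steps="-0.0006 -0.0003 0.0029 0")

```text
time: 9.32
eef_pos: [0.4354, -0.1172, 0.034]
tcp_rot: [3.028, -0.213, 3.118]
wrist_force: [-2.3, -0.3, 16.3]
opening: -0.001
```

>>> step_arm(steps="-0.0006 -0.0003 0.0029 0")

```text
time: 9.4
eef_pos: [0.4354, -0.1172, 0.0315]
tcp_rot: [3.028, -0.213, 3.118]
wrist_force: [-2.7, -0.2, 19.1]
opening: 0.003
```

That batch went one row too far. The last reading was 19.1 N, above the 12–16 N target and right at the crush limit. I'm backing off now.

>>> step_arm(steps="0.0006 0.0003 -0.004 0;0.0013 0.0007 -0.006 0;0.003 0.0015 -0.014 0;0.004 0.002 -0.02 0;0.004 0.002 -0.02 0;0 0 0 0")

```text
time: 9.9
eef_pos: [0.4353, -0.1175, 0.0976]
tcp_rot: [3.026, -0.218, 3.119]
wrist_force: [0.8, 0.8, -0.2]
opening: -0.002
```

```bash
python3 -c "
from h import *
tplan(); pedal('scene');c,W=pedal('top')
h=cv2.cvtColor(c['color'],cv2.COLOR_BGR2HSV).astype(int)
a=dict(np.load('top0.npz'));W0=world(a)
def blue(c,W):
    h=cv2.cvtColor(c['color'],cv2.COLOR_BGR2HSV).astype(int)
    m=(h[...,0]>100)&(h[...,0]<125)&(h[...,1]>150)&(abs(W[...,2]-.06)<.01)&(abs(W[...,0]-.62)<.1)&(abs(W[...,1]+.12)<.15); 
    u=np.nonzero(m)[1]; return np.percentile(u,[1,99]),[np.nonzero(m[v])[0][[0,-1]] for v in (195,200,210,215)]
print(blue(a,W0));print(blue(c,W)); cv2.imwrite('pics/t2.png',c['color'])"
```

```text
tip [ 0.4428 -0.1217  0.1315]
t 9.9 tcp [ 0.4353 -0.1175  0.0976] F [ 0.77  0.79 -0.17] z [-0.212  0.12  -0.97 ] y [0.048 0.993 0.112] q [-0.3   0.37 -0.13  1.31  0.05 -0.27]
turn -0.2
scene pedal px 77 [ 0.4535 -0.1269  0.0652]
top pedal px 0 [nan nan nan]
(array([338., 406.]), [array([341, 406]), array([341, 406]), array([341, 406]), array([338, 406])])
(array([338., 385.]), [array([341, 384]), array([341, 370]), array([341, 370]), array([338, 381])])
  return _methods._mean(a, axis=axis, dtype=dtype,
  ret = um.true_divide(
```

The pedal stays down (z 0.065) and the carriage hasn't moved: its left edge is at columns 341/338 before and after. Next, I'll go behind the orange plate.

```bash
python3 -c "
from h import *
tplan([.443,-.218,.16],[.619,-.218,.16],[.619,-.218,.09],[.619,-.217,.09])"
```

```text
tip [ 0.4418 -0.1214  0.129 ]
t 10.0 tcp [ 0.4343 -0.1172  0.0951] F [ 0.11 -0.31 -0.42] z [-0.214  0.121 -0.969] y [0.048 0.992 0.113] q [-0.3   0.37 -0.14  1.31  0.05 -0.27]
turn -0.2
[ 0.43549508 -0.21378141  0.12607538] total [ 0.0035 -0.0923 -0.042 ] rows 3 each [ 0.0012 -0.0308 -0.014 ]
[ 0.61149508 -0.21378141  0.12607538] total [-0.1717  0.0084 -0.0377] rows 5 each [-0.0343  0.0017 -0.0075]
[ 0.61149508 -0.21378141  0.05607538] total [-0.0153 -0.0079  0.0678] rows 2 each [-0.0076 -0.0039  0.0339]
[ 0.61149508 -0.21278141  0.05607538] total [0.     0.001  0.0001] rows 1 each [0.     0.001  0.0001]
```

>>> step_arm(steps="0.0012 -0.0308 -0.014 0;0.0012 -0.0308 -0.014 0;0.0012 -0.0308 -0.014 0;-0.0343 0.0017 -0.0075 0;-0.0343 0.0017 -0.0075 0;-0.0343 0.0017 -0.0075 0;-0.0343 0.0017 -0.0075 0;-0.0343 0.0017 -0.0075 0")

```text
time: 10.67
eef_pos: [0.6077, -0.2185, 0.119]
tcp_rot: [3.022, -0.232, 3.115]
wrist_force: [0.9, 0.1, 0.3]
opening: -0.0
```

>>> step_arm(steps="0 0 0 0;0 0 0 0")

```text
time: 10.83
eef_pos: [0.6132, -0.2177, 0.1119]
tcp_rot: [3.02, -0.235, 3.117]
wrist_force: [-1.1, -0.1, -0.8]
opening: 0.001
```

```bash
python3 -c "
from h import *
tplan([.619,-.218,.125],[.619,-.218,.088])"
```

```text
tip [ 0.6212 -0.2222  0.1456]
t 10.8333 tcp [ 0.6132 -0.2177  0.1119] F [-1.08 -0.12 -0.77] z [-0.228  0.127 -0.965] y [0.052 0.992 0.118] q [-0.36  0.73  0.54  1.65  0.04 -0.33]
turn -0.2
[ 0.61100793 -0.21356831  0.0912141 ] total [-0.0026  0.0016  0.021 ] rows 1 each [-0.0026  0.0016  0.021 ]
[ 0.61100793 -0.21356831  0.0542141 ] total [-0.0086 -0.0044  0.0357] rows 1 each [-0.0086 -0.0044  0.0357]
```

>>> step_arm(steps="-0.0026 0.0016 0.02 0;-0.0043 -0.0022 0.0178 0;-0.0043 -0.0022 0.0178 0;0 0 0 0;0 0 0 0")

```text
time: 11.25
eef_pos: [0.6064, -0.2125, 0.049]
tcp_rot: [3.018, -0.242, 3.118]
wrist_force: [-0.3, 0.1, 0.4]
opening: 0.005
```

```bash
python3 -c "
from h import *
tplan([.619,-.212,.088],[.619,-.209,.088])
c=cam('scene','s4.png'); cv2.imwrite('pics/s4c.png',cv2.resize(c['color'][150:300,320:480],None,fx=4,fy=4,interpolation=cv2.INTER_CUBIC))"
```

```text
tip [ 0.6146 -0.217   0.0827]
t 11.25 tcp [ 0.6064 -0.2125  0.049 ] F [-0.33  0.14  0.38] z [-0.235  0.129 -0.963] y [0.053 0.991 0.12 ] q [-0.36  0.74  0.41  1.51  0.04 -0.32]
turn -0.2
[ 0.61076344 -0.20748631  0.05428375] total [-0.0029  0.0058 -0.0055] rows 1 each [-0.0029  0.0058 -0.0055]
[ 0.61076344 -0.20448631  0.05428375] total [0.0001 0.003  0.0004] rows 1 each [0.0001 0.003  0.0004]
```

View pics/s4c.png

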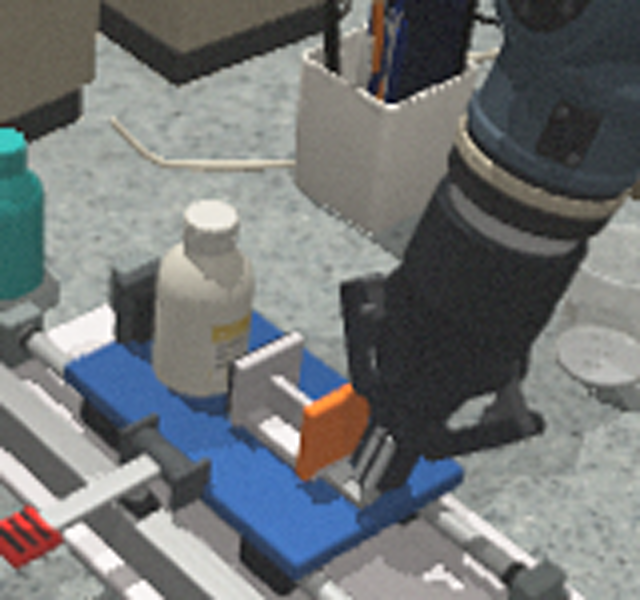

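The tip stands behind the orange plate, at crop (380,490) against the plate at (335,430), clear of it and above the rod. I'll push along +y and read the force on moving rows.

>>> step_arm(steps="-0.002 0.006 -0.005 0;0 0.006 0.0008 0;0 0.004 0.0005 0")

```text
time: 11.55
eef_pos: [0.6102, -0.1973, 0.0573]
tcp_rot: [3.019, -0.24, 3.116]
wrist_force: [-0.2, 0.5, 0.5]
opening: 0.001
```

>>> step_arm(steps="0 0.004 0.0005 0;0 0.004 0.0005 0")

```text
time: 11.72
eef_pos: [0.6111, -0.1893, 0.0589]
tcp_rot: [3.022, -0.238, 3.116]
wrist_force: [-1.4, -7.1, -4.9]
opening: -0.002
```

>>> step_arm(steps="0 0.003 0.0008 0;0 0.003 0.0008 0")

```text
time: 11.88
eef_pos: [0.6113, -0.1844, 0.0588]
tcp_rot: [3.027, -0.237, 3.115]
wrist_force: [-0.8, -6.5, -0.4]
opening: 0.001
```

>>> step_arm(steps="0 0.003 0.0006 0")

```text
time: 11.97
eef_pos: [0.6113, -0.1821, 0.0588]
tcp_rot: [3.029, -0.237, 3.115]
wrist_force: [-1.3, -5.6, -1.7]
opening: -0.0
```

>>> step_arm(steps="0 0.003 0.0006 0")

```text
time: 12.05
eef_pos: [0.6114, -0.1798, 0.0589]
tcp_rot: [3.032, -0.236, 3.114]
wrist_force: [-1.5, -6.2, -1.1]
opening: -0.002
```

```bash
python3 -c "
from h import *
c=cam('top');W=world(c)
m=W[...,2]>.09; 
for v in (197,199,201,203,206): print(v,[(u,int(W[v,u,1]*1000),int(W[v,u,2]*1000)) for u in range(360,378)])"
```

```text
197 [(360, -85, 166), (361, -87, 168), (362, -92, 136), (363, -94, 141), (364, -102, 59), (365, -105, 54), (366, -106, 79), (367, -107, 104), (368, -110, 108), (369, -113, 107), (370, -115, 114), (371, -121, 63), (372, -125, 60), (373, -127, 62), (374, -131, 50), (375, -133, 59), (376, -136, 57), (377, -139, 59)]
199 [(360, -84, 166), (361, -87, 172), (362, -91, 148), (363, -94, 137), (364, -97, 134), (365, -105, 59), (366, -106, 77), (367, -107, 100), (368, -109, 114), (369, -112, 113), (370, -115, 108), (371, -122, 59), (372, -124, 63), (373, -127, 65), (374, -130, 64), (375, -133, 58), (376, -136, 56), (377, -138, 63)]
201 [(360, -85, 162), (361, -88, 145), (362, -91, 143), (363, -94, 137), (364, -97, 140), (365, -104, 62), (366, -106, 76), (367, -107, 107), (368, -110, 106), (369, -112, 117), (370, -115, 105), (371, -120, 74), (372, -124, 67), (373, -126, 76), (374, -129, 68), (375, -131, 78), (376, -134, 77), (377, -137, 76)]
203 [(360, -86, 140), (361, -89, 139), (362, -91, 139), (363, -94, 136), (364, -97, 134), (365, -105, 55), (366, -106, 74), (367, -107, 101), (368, -110, 106), (369, -112, 108), (370, -115, 111), (371, -119, 92), (372, -122, 93), (373, -124, 99), (374, -127, 92), (375, -130, 97), (376, -132, 98), (377, -136, 88)]
206 [(360, -86, 143), (361, -89, 133), (362, -91, 136), (363, -94, 130), (364, -99, 95), (365, -104, 57), (366, -106, 76), (367, -107, 103), (368, -109, 109), (369, -112, 113), (370, -116, 101), (371, -121, 66), (372, -123, 72), (373, -126, 74), (374, -129, 76), (375, -131, 76), (376, -134, 75), (377, -137, 73)]
```

>>> step_arm(steps="0 0.003 0.0005 0;0 0.003 0.0005 0")

```text
time: 12.27
eef_pos: [0.6115, -0.1753, 0.0589]
tcp_rot: [3.037, -0.236, 3.113]
wrist_force: [-0.7, -7.2, -0.9]
opening: -0.004
```

>>> step_arm(steps="0 0.002 0.0003 0")

```text
time: 12.35
eef_pos: [0.6115, -0.174, 0.059]
tcp_rot: [3.039, -0.235, 3.113]
wrist_force: [-0.9, -8.2, -2.7]
opening: 0.001
```

>>> step_arm(steps="0 0.002 0.0003 0")

```text
time: 12.43
eef_pos: [0.6115, -0.1731, 0.059]
tcp_rot: [3.042, -0.235, 3.112]
wrist_force: [-0.7, -7.6, -2.1]
opening: -0.002
```

>>> step_arm(steps="0 0.002 0.0003 0")

```text
time: 12.52
eef_pos: [0.6116, -0.1724, 0.059]
tcp_rot: [3.046, -0.235, 3.111]
wrist_force: [-1.8, -9.1, -2.5]
opening: -0.003
```

>>> step_arm(steps="0 0.002 0.0003 0")

```text
time: 12.6
eef_pos: [0.6116, -0.172, 0.059]
tcp_rot: [3.049, -0.235, 3.11]
wrist_force: [-0.8, -10.2, -1.2]
opening: -0.002
```

>>> step_arm(steps="0 0.002 0.0003 0")

```text
time: 12.68
eef_pos: [0.6116, -0.1719, 0.059]
tcp_rot: [3.054, -0.234, 3.109]
wrist_force: [-1.2, -10.5, -1.6]
opening: -0.003
```

The push reads 10.2–10.5 N, inside the 9–13 N band. I'm letting go and checking.

>>> step_arm(steps="0 -0.008 -0.001 0;0 -0.02 -0.002 0;0 0 0 0;0.008 0.004 -0.035 0;0.008 0.004 -0.035 0;0.008 0.004 -0.035 0;0 0 0 0")

```text
time: 13.27
eef_pos: [0.6104, -0.1964, 0.1718]
tcp_rot: [3.051, -0.237, 3.11]
wrist_force: [1.6, 0.2, 1.0]
opening: -0.006
```

```bash
python3 -c "
from h import *
tplan(); pedal('scene')
c=cam('top','t3.png');W=world(c)
for v in (199,203,206): print(v,[(u,int(W[v,u,1]*1000),int(W[v,u,2]*1000)) for u in range(334,374)])
h=cv2.cvtColor(c['color'],cv2.COLOR_BGR2HSV).astype(int)
m=(h[...,0]>100)&(h[...,0]<125)&(h[...,1]>150)&(abs(W[...,2]-.06)<.012)
print([np.nonzero(m[v,320:430])[0][[0,-1]]+320 for v in (195,210,215)])
c=cam('scene');cv2.imwrite('pics/s5c.png',cv2.resize(c['color'][170:300,290:450],None,fx=4,fy=4,interpolation=cv2.INTER_CUBIC))"
```

```text
tip [ 0.6185 -0.1999  0.2056]
t 13.2667 tcp [ 0.6104 -0.1964  0.1718] F [1.59 0.25 0.97] z [-0.231  0.098 -0.968] y [0.052 0.995 0.088] q [-0.32  0.69  0.62  1.76  0.02 -0.28]
turn -0.6
scene pedal px 94 [ 0.4567 -0.1275  0.0652]
199 [(334, -16, 6), (335, -19, 7), (336, -22, 12), (337, -24, 105), (338, -27, 105), (339, -30, 102), (340, -32, 103), (341, -36, 56), (342, -38, 105), (343, -41, 97), (344, -44, 102), (345, -45, 136), (346, -48, 137), (347, -51, 132), (348, -53, 141), (349, -55, 167), (350, -58, 169), (351, -61, 165), (352, -63, 165), (353, -65, 175), (354, -68, 168), (355, -71, 170), (356, -74, 168), (357, -76, 167), (358, -79, 170), (359, -82, 171), (360, -85, 159), (361, -89, 139), (362, -92, 134), (363, -94, 132), (364, -99, 105), (365, -101, 110), (366, -104, 105), (367, -107, 104), (368, -113, 58), (369, -116, 63), (370, -119, 61), (371, -122, 60), (372, -124, 63), (373, -127, 61)]
203 [(334, -16, 10), (335, -19, 6), (336, -22, 11), (337, -24, 105), (338, -27, 102), (339, -30, 106), (340, -32, 98), (341, -36, 86), (342, -38, 100), (343, -41, 104), (344, -44, 100), (34
[... 531 characters left out ...]
36, -22, 6), (337, -24, 104), (338, -27, 105), (339, -30, 100), (340, -33, 53), (341, -36, 55), (342, -38, 108), (343, -41, 101), (344, -43, 105), (345, -46, 124), (346, -48, 129), (347, -51, 135), (348, -54, 133), (349, -56, 140), (350, -59, 140), (351, -61, 140), (352, -64, 142), (353, -67, 136), (354, -69, 143), (355, -72, 143), (356, -75, 146), (357, -78, 140), (358, -80, 139), (359, -83, 135), (360, -86, 132), (361, -89, 137), (362, -92, 130), (363, -95, 116), (364, -98, 109), (365, -101, 110), (366, -104, 112), (367, -107, 107), (368, -112, 74), (369, -115, 70), (370, -118, 66), (371, -120, 72), (372, -123, 75), (373, -126, 71)]
[array([341, 383]), array([341, 341]), array([338, 379])]
```

View pics/s5c.png

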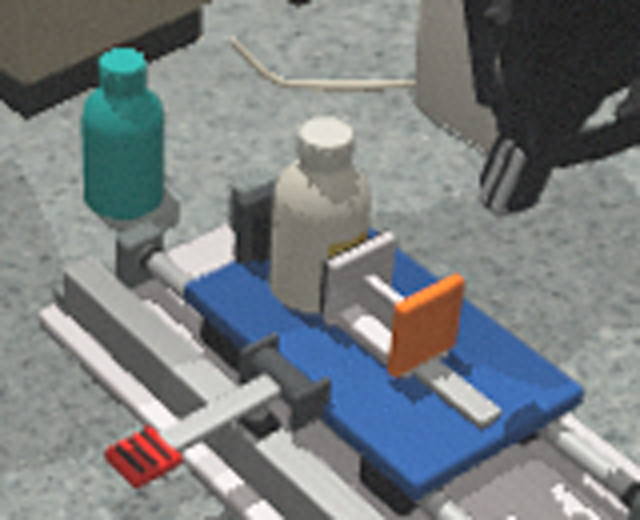

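The picture shows the bottle held between the pad and the jaw (crop 325,240), the lever still down (145,455) and the carriage not moved. Next I'll measure the pedal from the top and go to pinch it.

```bash
python3 -c "
from h import *
c,W=pedal('top',None)
h=cv2.cvtColor(c['color'],cv2.COLOR_BGR2HSV).astype(int)
for n,cc in (('now',c),('init',dict(np.load('top0.npz')))):
    W=world(cc);h=cv2.cvtColor(cc['color'],cv2.COLOR_BGR2HSV).astype(int)
    m=((h[...,0]<8)|(h[...,0]>172))&(h[...,1]>150)&(h[...,2]>50)&(abs(W[...,0]-.46)<.06)&(abs(W[...,1]+.12)<.06)
    v,u=np.nonzero(m);print(n,len(u),u.min() if len(u) else '',u.max() if len(u) else '',W[m].min(0).round(3) if len(u) else '',W[m].max(0).round(3) if len(u) else '')
tplan([.451,-.20,.205],[.451,-.122,.205],[.451,-.122,.15])"
```

```text
top pedal px 0 [nan nan nan]
now 0    
init 108 368 378 [ 0.454 -0.136  0.097] [ 0.481 -0.108  0.123]
tip [ 0.6168 -0.1995  0.1979]
t 13.4667 tcp [ 0.6084 -0.196   0.1641] F [-0.11  0.39 -0.64] z [-0.24   0.1   -0.966] y [0.053 0.995 0.09 ] q [-0.32  0.69  0.61  1.75  0.02 -0.28]
turn -0.6
[ 0.44260606 -0.19648839  0.1712034 ] total [ 0.1624 -0.0086  0.0329] rows 5 each [ 0.0325 -0.0017  0.0066]
[ 0.44260606 -0.11848839  0.1712034 ] total [0.0023 0.0776 0.0078] rows 2 each [0.0012 0.0388 0.0039]
[ 0.44260606 -0.11848839  0.1162034 ] total [-0.0134 -0.005   0.0531] rows 2 each [-0.0067 -0.0025  0.0266]
  return _methods._mean(a, axis=axis, dtype=dtype,
  ret = um.true_divide(
```

>>> step_arm(steps="0.0325 -0.0017 0.006 0;0.0325 -0.0017 0.006 0;0.0325 -0.0017 0.006 0;0.0325 -0.0017 0.006 0;0.0325 -0.0017 0.006 0;0.0012 0.0388 0.0039 0;0.0012 0.0388 0.0039 0;0 0 0 0", grip=0.25, force=40)

```text
time: 14.13
eef_pos: [0.4289, -0.1154, 0.1607]
tcp_rot: [3.04, -0.267, 3.107]
wrist_force: [0.3, -0.7, 0.4]
opening: 0.751
```

```bash
sed -i 's/OFF=.035/OFF=.040/' h.py; python3 -c "
from h import *
tplan([.449,-.122,.12],[.449,-.122,.09])"
```

```text
tip [ 0.4392 -0.1198  0.199 ]
t 14.1333 tcp [ 0.4289 -0.1154  0.1607] F [ 0.25 -0.73  0.36] z [-0.258  0.11  -0.96 ] y [0.061 0.993 0.098] q [-0.29  0.35  0.    1.5   0.03 -0.24]
turn -0.8
[ 0.43866231 -0.11758468  0.08161202] total [-0.0303 -0.0093  0.0731] rows 2 each [-0.0152 -0.0046  0.0366]
[ 0.43866231 -0.11758468  0.05161202] total [-0.0079 -0.0029  0.0288] rows 1 each [-0.0079 -0.0029  0.0288]
```

>>> step_arm(steps="-0.01 -0.003 0.024 0;-0.01 -0.003 0.024 0;-0.01 -0.003 0.024 0;0 0 0 0;0 0 0 0")

```text
time: 14.55
eef_pos: [0.4351, -0.114, 0.0781]
tcp_rot: [3.038, -0.271, 3.112]
wrist_force: [0.6, -0.1, 1.0]
opening: 0.75
```

```bash
python3 -c "
from h import *
tplan([.453,-.122,.085],[.453,-.122,.054])
c,W=pedal('scene'); s,R=st(); p=s['eef_pos']
P=(W-p)@R; m=(abs(P[...,0])<.025)&(abs(P[...,1])<.06)&(abs(P[...,2]+.07)<.05)&(c['color'].max(-1)<140)&(W[...,2]>.09)
for lo in np.arange(-.06,.06,.01):
    k=m&(P[...,1]>lo)&(P[...,1]<lo+.01)
    if k.sum()>2: print(lo.round(2),k.sum(),P[k][:,2].max().round(3))
"
```

```text
tip [ 0.4456 -0.1184  0.1165]
t 14.55 tcp [ 0.4351 -0.114   0.0781] F [ 0.64 -0.08  1.03] z [-0.263  0.111 -0.958] y [0.057 0.993 0.099] q [-0.28  0.42 -0.12  1.32  0.03 -0.24]
turn -0.6
[ 0.4424663  -0.11755577  0.04666868] total [-0.0157 -0.0063  0.0278] rows 1 each [-0.0157 -0.0063  0.0278]
[ 0.4424663  -0.11755577  0.01566868] total [-0.0083 -0.0031  0.0297] rows 1 each [-0.0083 -0.0031  0.0297]
scene pedal px 70 [ 0.4505 -0.1272  0.0649]
-0.06 56 -0.086
-0.05 119 -0.044
-0.04 193 -0.04
-0.03 65 -0.094
-0.02 7 -0.108
-0.01 13 -0.107
0.0 22 -0.108
0.01 19 -0.106
0.02 43 -0.078
0.03 219 -0.04
0.04 25 -0.047
0.05 127 -0.082
```

```bash
python3 -c "
from h import *
tplan([.449,-.1205,.085],[.449,-.1205,.054])"
```

```text
tip [ 0.4455 -0.1184  0.1165]
t 14.6 tcp [ 0.4349 -0.114   0.0781] F [-0.64  0.41 -0.72] z [-0.264  0.111 -0.958] y [0.058 0.993 0.099] q [-0.28  0.42 -0.12  1.32  0.03 -0.24]
turn -0.6
[ 0.4384546  -0.11605221  0.04667231] total [-0.0119 -0.005   0.029 ] rows 1 each [-0.0119 -0.005   0.029 ]
[ 0.4384546  -0.11605221  0.01567231] total [-0.0083 -0.0031  0.0297] rows 1 each [-0.0083 -0.0031  0.0297]
```

>>> step_arm(steps="-0.006 -0.0025 0.0145 0;-0.006 -0.0025 0.0145 0;0 0 0 0;-0.0041 -0.0015 0.0148 0;-0.0041 -0.0015 0.0148 0;0 0 0 0;0 0 0 0")

```text
time: 15.18
eef_pos: [0.4415, -0.1175, 0.0226]
tcp_rot: [3.04, -0.265, 3.11]
wrist_force: [0.8, -0.0, 0.0]
opening: 0.749
```

```bash
python3 -c "
from h import *
tplan([.449,-.1205,.054])
c,W=pedal('scene'); cv2.imwrite('pics/s6c.png',cv2.resize(c['color'][190:310,260:420],None,fx=5,fy=5,interpolation=cv2.INTER_CUBIC))"
```

```text
tip [ 0.4518 -0.1219  0.061 ]
t 15.1833 tcp [ 0.4415 -0.1175  0.0226] F [ 0.78 -0.03  0.  ] z [-0.257  0.11  -0.96 ] y [0.058 0.993 0.098] q [-0.28  0.47 -0.18  1.2   0.03 -0.24]
turn -0.6
[ 0.43871756 -0.1161048   0.01559487] total [0.0009 0.0005 0.0076] rows 1 each [0.0009 0.0005 0.0076]
scene pedal px 90 [ 0.4535 -0.1272  0.0649]
```

View pics/s6c.png

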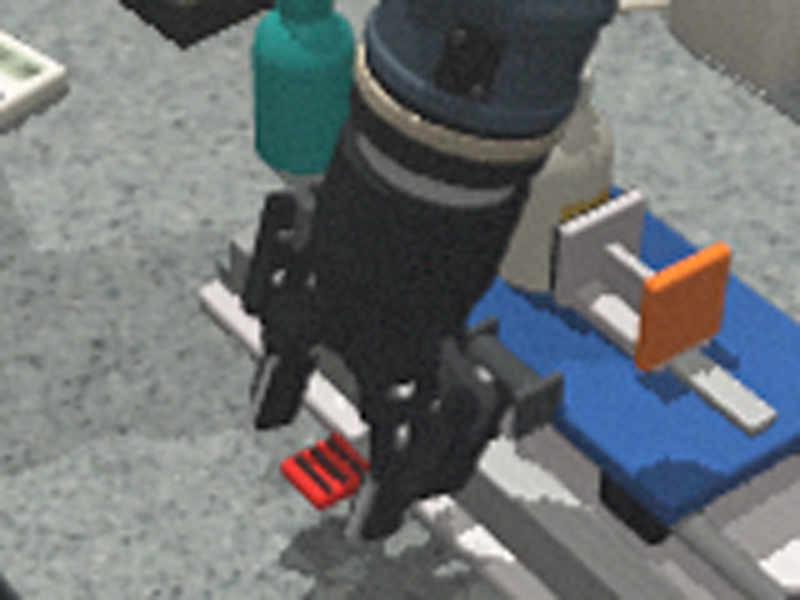

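The open fingers straddle the pedal: tips at crop (270,425) and (360,540), pedal at (325,475), so they are centred. They are about 9 mm too high, so I'll lower them and close.

>>> step_arm(steps="0.0004 0.0002 0.006 0;0.0004 0.0002 0.004 0;0 0 0 0;0 0 0 0")

```text
time: 15.57
eef_pos: [0.4395, -0.1164, 0.0159]
tcp_rot: [3.041, -0.26, 3.11]
wrist_force: [0.3, 0.4, 0.7]
opening: 0.755
```

>>> step_arm(steps="0 0 0 0;0 0 0 0;0 0 0 0;0 0 0 0;0 0 0 0;0 0 0 0", grip=1, force=40)

```text
time: 16.07
eef_pos: [0.4397, -0.1175, 0.0168]
tcp_rot: [3.043, -0.26, 3.11]
wrist_force: [-0.9, 0.3, -0.1]
opening: 0.34
```

```bash
python3 -c "
from h import *
tplan()
s,R=st(); 
h=np.array([.5455,0,.065]); # arc: pedal mid from theta now
for a,b in ((.55,.45),(.45,.35),(.35,.25),(.25,.15),(.15,.05),(.05,-.02)):
    f=lambda t: np.array([-.095*np.cos(.5236-t),0,.095*np.sin(.5236-t)])
    d=f(b)-f(a); print(a,b,d.round(4),(R.T@d).round(4))
pedal('scene')"
```

```text
tip [ 0.4498 -0.1217  0.0553]
t 16.0667 tcp [ 0.4397 -0.1175  0.0168] F [-0.87  0.3  -0.07] z [-0.252  0.106 -0.962] y [0.056 0.994 0.095] q [-0.28  0.47 -0.2   1.17  0.03 -0.24]
turn -0.6
0.55 0.45 [0.0002 0.     0.0095] [ 0.0022  0.0009 -0.0092]
0.45 0.35 [0.0012 0.     0.0094] [ 0.0013  0.001  -0.0094]
0.35 0.25 [0.0021 0.     0.0093] [ 0.0003  0.001  -0.0094]
0.25 0.15 [0.003 0.    0.009] [-0.0006  0.001  -0.0094]
0.15 0.05 [0.0039 0.     0.0087] [-0.0015  0.001  -0.0093]
0.05 -0.02 [0.0032 0.     0.0058] [-0.0016  0.0007 -0.0064]
scene pedal px 49 [ 0.4459 -0.1195  0.0648]
```

The pedal is gripped: opening 0.34 ≈ 29 mm, with no side force. I'll lift along its arc.

>>> step_arm(steps="0.0011 0.0005 -0.0046 0;0.0011 0.0005 -0.0046 0;0.0006 0.0005 -0.0047 0")

```text
time: 16.37
eef_pos: [0.44, -0.1174, 0.03]
tcp_rot: [3.043, -0.262, 3.11]
wrist_force: [-0.1, -0.7, -9.3]
opening: 0.342
```

```bash
python3 -c "
from h import *
tplan();pedal('scene')"
```

```text
tip [ 0.4502 -0.1216  0.0685]
t 16.3667 tcp [ 0.44   -0.1174  0.03  ] F [-0.14 -0.67 -9.26] z [-0.255  0.106 -0.961] y [0.056 0.994 0.095] q [-0.28  0.46 -0.18  1.21  0.03 -0.24]
turn -0.6
scene pedal px 47 [ 0.4455 -0.1199  0.0784]
```

>>> step_arm(steps="0.0006 0.0005 -0.0047 0;0.0002 0.0005 -0.0047 0;0.0002 0.0005 -0.0047 0;-0.0003 0.0005 -0.0047 0")

```text
time: 16.75
eef_pos: [0.4439, -0.1171, 0.0499]
tcp_rot: [3.043, -0.264, 3.11]
wrist_force: [0.6, -1.3, -10.9]
opening: 0.337
```

>>> step_arm(steps="-0.0003 0.0005 -0.0047 0;-0.0007 0.0005 -0.0047 0")

```text
time: 16.92
eef_pos: [0.4475, -0.1171, 0.0597]
tcp_rot: [3.043, -0.264, 3.11]
wrist_force: [0.5, -1.5, -9.8]
opening: 0.34
```

```bash
python3 -c "
from h import *
tplan();pedal('scene')"
```

```text
tip [ 0.4578 -0.1214  0.0981]
t 16.9167 tcp [ 0.4475 -0.1171  0.0597] F [ 0.54 -1.45 -9.82] z [-0.256  0.107 -0.961] y [0.057 0.994 0.095] q [-0.28  0.45 -0.12  1.28  0.03 -0.24]
turn -0.7
scene pedal px 36 [ 0.4518 -0.1204  0.108 ]
```

>>> step_arm(steps="-0.0007 0.0005 -0.0047 0")

```text
time: 17.05
eef_pos: [0.4497, -0.1171, 0.0647]
tcp_rot: [3.043, -0.264, 3.11]
wrist_force: [2.3, -1.6, -12.2]
opening: 0.335
```

>>> step_arm(steps="-0.0009 0.0004 -0.0035 0")

```text
time: 17.13
eef_pos: [0.4517, -0.1172, 0.0684]
tcp_rot: [3.043, -0.264, 3.109]
wrist_force: [0.6, -1.3, -11.3]
opening: 0.338
```

>>> step_arm(steps="-0.0009 0.0004 -0.0035 0")

```text
time: 17.22
eef_pos: [0.4535, -0.1172, 0.0718]
tcp_rot: [3.043, -0.264, 3.109]
wrist_force: [1.4, -1.2, -11.5]
opening: 0.339
```

>>> step_arm(steps="-0.0007 0.0003 -0.0025 0")

```text
time: 17.3
eef_pos: [0.4549, -0.1172, 0.0743]
tcp_rot: [3.043, -0.264, 3.109]
wrist_force: [-3.0, -1.2, -27.8]
opening: 0.336
```

```bash
python3 -c "
from h import *
tplan();pedal('scene');pedal('scene',dict(np.load('scene0.npz')))"
```

```text
tip [ 0.4652 -0.1215  0.1127]
t 17.3 tcp [ 0.4549 -0.1172  0.0743] F [ -2.98  -1.2  -27.85] z [-0.257  0.107 -0.961] y [0.058 0.994 0.095] q [-0.28  0.45 -0.08  1.32  0.03 -0.23]
turn -0.7
scene pedal px 36 [ 0.4583 -0.1217  0.1215]
scene pedal px 83 [ 0.4586 -0.1285  0.1131]
```

The force jumped to 28 N, so the lever is on its upper stop. I'll release and retreat.

>>> step_arm(steps="0 0 0 0;0 0 0 0;0 0 0 0;0 0 0 0;0 0 0 0", grip=0.25)

```text
time: 17.77
eef_pos: [0.4566, -0.1168, 0.077]
tcp_rot: [3.042, -0.26, 3.11]
wrist_force: [0.7, -0.7, 0.1]
opening: 0.755
```

>>> step_arm(steps="0.002 0.001 -0.01 0;0.004 0.002 -0.02 0;0.006 0.003 -0.03 0;0.006 0.003 -0.03 0;0.03 0 -0.01 0;0.03 0 -0.01 0;0.03 0 -0.01 0;0 0 0 0")

```text
time: 18.43
eef_pos: [0.3807, -0.1167, 0.2327]
tcp_rot: [3.042, -0.258, 3.111]
wrist_force: [0.7, -0.5, 0.5]
opening: 0.751
```

>>> step_arm(steps="0 0.04 0 0;0 0.04 0 0;0 0.04 0 0;0 0.04 0 0;0 0.04 0 0;0 0.04 0 0;0 0 0 0")

```text
time: 19.02
eef_pos: [0.3964, 0.1296, 0.2627]
tcp_rot: [3.041, -0.247, 3.1]
wrist_force: [0.1, -0.6, -0.4]
opening: 0.748
```

```bash
python3 -c "
from h import *
tplan();pedal('scene')
c=cam('top','t9.png');W=world(c);a=dict(np.load('top0.npz'))
for n,cc in (('now',c),('init',a)):
    W=world(cc);h=cv2.cvtColor(cc['color'],cv2.COLOR_BGR2HSV).astype(int)
    m=((h[...,0]<8)|(h[...,0]>172))&(h[...,1]>150)&(h[...,2]>50)&(abs(W[...,0]-.46)<.06)&(abs(W[...,1]+.12)<.06)
    b=(h[...,0]>100)&(h[...,0]<125)&(h[...,1]>150)&(abs(W[...,2]-.06)<.012)
    print(n,m.sum(),np.median(W[m],0).round(4),[np.nonzero(b[v,320:430])[0][[0,-1]]+320 for v in (195,210,215)])
cv2.imwrite('pics/t9c.png',np.hstack([cv2.resize(x['color'][165:300,130:480],None,fx=1.14,fy=2,interpolation=cv2.INTER_CUBIC) for x in (c,a)]))
s=cam('scene'); cv2.imwrite('pics/s9c.png',cv2.resize(s['color'][170:330,190:450],None,fx=3,fy=3,interpolation=cv2.INTER_CUBIC))"
```

```text
tip [0.4059 0.1252 0.3013]
t 19.0167 tcp [0.3964 0.1296 0.2627] F [ 0.07 -0.64 -0.38] z [-0.239  0.11  -0.965] y [0.066 0.993 0.097] q [0.19 0.21 0.08 1.65 0.15 0.23]
turn -1.2
scene pedal px 49 [ 0.4593 -0.131   0.1202]
now 76 [ 0.4676 -0.12    0.1185] [array([340, 406]), array([340, 405]), array([337, 405])]
init 108 [ 0.4683 -0.1219  0.1102] [array([341, 406]), array([341, 406]), array([338, 406])]
```

View pics/s9c.png

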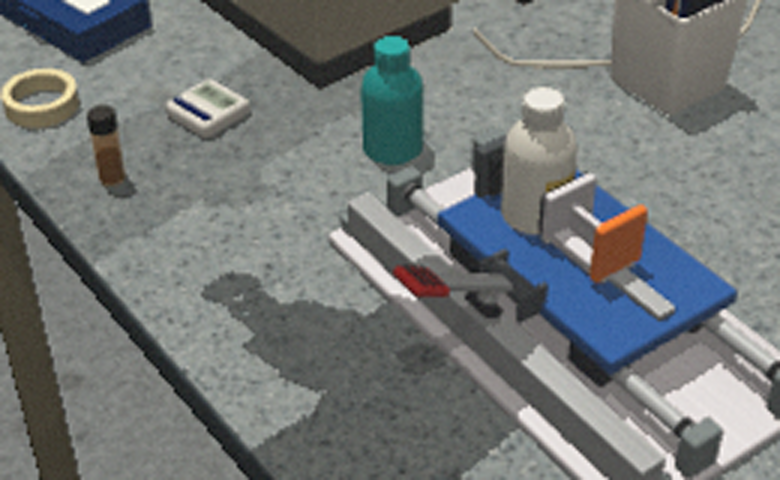

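The last picture shows the lever up at crop (420,280), the bottle clamped and standing at (540,170), and the vial, timer, tape and turquoise bottle undisturbed. I'm handing in.

```bash
python3 -c "
from workcell import r
print(r.finish_job())"
```

```text
the job is handed in; nothing more can be done
None
```

The job is done in the order asked and handed in, at about 19 s on the robot's clock. However, I pressed the brake harder than I should have, so the shoe may be crushed.

- **Brake:** I pressed the lever down until the brake bit, then let go. I sent several press moves at once, and the readings ran 12.6, 16.3 and then 19.1 N. That is above the 12–16 N target and slightly over the 18 N limit. I estimate the shoe was squeezed about 2.0 mm at that point, right at its crush limit, and I could not check the shoe itself. The brake stayed on afterwards, with the pedal resting at a height of about 65 mm and the carriage in place.
- **Clamp:** I pushed the orange jaw plate to 10.2–10.5 N, inside the 9–13 N band, and let go. The pictures show the bottle upright between the jaw and the back pad.
- **Release:** I pinched the pedal and lifted it on its arc until it met the upper stop, where the force jumped to about 28 N. The pedal finished about 8 mm higher than at the start, so the lever is fully up.
- **Last checks:** The robot touches nothing. The turquoise bottle and the bystanders in the last picture (one vial, the timer and the tape roll) look undisturbed; the other vial was outside it. The now-free carriage sits about 1–3 mm further along +y than at the start; it moved when I lifted and released the lever.

**Two problems on the way:**
- **Tilted tool:** An early turn ran the wrist into its joint limit and left the tool tilted about 14°, and I worked with that tilt.
- **Fingertip position:** The camera showed the real fingertips about 33–40 mm short of the reported TCP. I allowed for that throughout, and the pedal contact fitted it.

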